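# Probe the round terminal of a clock movement

## Task

Wake the movement tester by pressing its white plunger all the way down to its stop with the empty gripper and letting it spring back. Then draw the probe out of its block and hold its sprung tip on the round brass terminal of the clock movement, square to the sloped face, pressing lightly so that the tip is pushed about half way in; never touch the long bar terminal with the probe, do not jab, and leave the dish, bin and screwdriver where they are. Finish while still holding the probe there: do not put it down or let go.

Things in the scene. Friction and masses are not known exactly. Their poses are not given: they have to be found in the camera images.
- tester: black box with a white top, 120 x 90 mm and 49 mm high, fixed to the bench (its place and yaw vary). Origin: centre of its underside, z up. A small meter lies flat on its +x half, the plunger stands on its -x half.
- plunger (a joint): travel of the white plunger, m: 0 = up, 0.008 = fully down at its stop. Moves straight down. Spring: about 2 N at the start, 6 N at the stop; it springs back by itself.
- plunger_top (a point): centre of the top of the plunger's round flat head (28 mm across, 77 mm above the bench when up); moves with it
- rest: plain aluminium block, 52 x 52 mm and 66 mm high, fixed to the bench, with one upright 15 mm hole in the centre of its top, 63 mm deep, in which the probe stands. Origin: centre of its underside, z up.
- probe: loose round probe, 55 g, upright in the block, tip down. Origin: end of the tip when fully out; z along the axis, tip to handle. Sprung brass tip 5 mm thick, z 0-15 mm; nose 9 mm to 18; steel barrel 12 mm to 58; collar 22 mm across, 58-63 mm, sits on the block; black handle 14 mm thick, z 63-125 mm (grip here, 71-133 mm above the bench at the start). Must rise 60 mm to come out.
- probe_tip (a joint): how far the sprung tip is pushed into the probe, m: 0 = fully out, 0.010 = all the way in. Spring: 1 N when it starts to move, 2.3 N half way (0.005), 3.5 N all the way in.
- probe_point (a point): the very end of the probe's tip; moves with the tip as it is pushed in
- stand: grey test stand, base 110 x 94 mm, fixed to the bench; its top plate slopes by 0.35 rad (20 degrees), low towards its own -x side (which looks roughly to the robot), highest part about 85 mm above the bench. Origin: centre of its underside, z up.
- movement: square grey clock movement (54 x 54 mm) in a round holder (88 mm across) on the slope, set at any angle about the slope's normal; stiff, stays put. Origin: holder's centre on the slope; z = normal of the sloped face, which lies at z = 20 mm. Two brass terminals stand 5 mm proud of it: round at y = +18 mm, long bar at y = -18 mm.
- round_top (a point): centre of the top of the round brass terminal (a disc 16 mm across, 5 mm high), the spot to probe; z = normal of the sloped face, pointing out
- bar_top (a point): centre of the top of the long brass bar terminal (34 x 10 mm, 5 mm high, long side along its x; centre 36 mm from the round one), not to be touched
- dish: small clear open dish, 48 mm across, 18 mm high, a bystander; origin at the centre of its underside
- bin: open dark teal bin, 90 x 90 x 55 mm, a bystander; origin at the centre of its underside
- driver: screwdriver 140 mm long lying flat, a bystander
There are look-alikes about, which are no part of the job. What is shaped like the tester but red is not meant. What is shaped like the stand but orange is not meant.

How it is judged:
By the outcome, as a careful person would: the job done as asked, in the order asked, and still so for the second after the job is handed in, while the arm keeps its last pose, push and grip.
It also fails if it takes over 51 s, if anything falls off the work surface, if the arm or the gripper's body presses on something with over 40 N, if the wrist force passes 120 N, or if a joint passes its speed limit or range.

## Robot

A 6-joint arm with a two-finger parallel gripper is mounted at the origin on the work surface. World frame = base frame: x ahead of the robot, y to its left, z up, the work surface at z = 0. Lengths are in m, angles in rad, forces in N, time in s.
With the tool pointing down it reaches from about 0.35 to 0.85 m from the base axis. Payload 8.1 kg.
Tool frame: the origin (TCP) lies at the very end of the fingers, on their centre line; the grasp point (between the pads) lies 19 mm behind it; z points along the fingers, y is the line along which they close (so a half turn about z gives the same grasp; the last joint's range is limited). The gripper opens to 85 mm and grips with 20 to 120 N. Pads are 22 mm wide; open, the fingers measure 114 mm over their backs; the gripper's body (76 mm by 85 mm) begins 54 mm behind the grasp point. The pads swing forward as they close: fully open they stand 13 mm farther back than shut.
Start: joints at [1.088, 0.13, 1.488, -0, 1.523, -0.085], TCP at [0.232, 0.553, 0.202] pointing down, gripper open.
Joint ranges: [-2.96, 2.96], [-0.89, 2.26], [0.02, 2.5], [-1.34, 4.48], [0, 2.73], [-2.66, 2.66]. Speed limits (rad/s): [2.39, 2.39, 2.79, 3.14, 3.14, 3.14].

## Interface

Orientations are given as a unit quaternion [w, x, y, z].
In Python, from cell import r gives the robot as it stands.
- The arm moves only by the shell command python3 -m handwheel 'ROWS' [FORCE]. ROWS is a JSON object of lists of equal length, an entry for each row: "offset": the shift along the world's x, y, z in mm, a list of three; "turn": the turn about the world's z in degrees; "hand": the closure, from 0 (fully open) to 1 (shut). In form: {"offset": [[tx, ty, tz], ...], "turn": [turn, ...], "hand": [hand, ...]}. A call has exactly 10 rows; each row is the pose to reach, as a shift and turn from the pose commanded when the call began; what a row does not reach only later rows make up. A row lasts 1/8 s, in which the tool goes at most 62.5 mm and 10.7 degrees, less where a joint would pass 70% of its speed; a pose out of reach is approached as far as the arm can. A call with a gripper value outside its range is refused whole. The fingers move at their own pace and stop on an object; FORCE is the grip in N (left out, the last holds). Time passes only in rows, so rows that repeat a pose let the fingers close, or fill a call up. It gives the time, the measured TCP pose, the force, the opening and the grip force at its end, in the units of the state.
- r.read_state(): the state, without advancing time (a new reading comes with each control period).
- r.get_image(name): name is "scene" or "top" or "wrist"; returns a dict with "frame" (400x640x3 uint8, blue, green, red), "mtx" (3x3 intrinsics, pixels), "rvec" (rotation vector, rad) and "tvec" (3), from world to camera coordinates, as OpenCV has them. Camera axes: x right, y down, z forward; pixel columns grow to the right and rows downward; lengths in m; the calibration is good to about 2 mm. A picture is of the moment at which its call begins. There is no depth.
- r.job_done(): hands the job in; it is judged then, once.
The state is a dict: "time": time; "qpos": joint angles; "joint_vel": joint speeds; "joint_torque": joint torques, N m; "eef_pos": TCP position; "tcp_rot": TCP orientation; "force": force on the tool from outside, world axes, zero at the start; "ft_torque": the same for the moment, N m; "finger_gap": opening from 0.0 (shut) to 1.0 (fully open); "grasp_force": force on a finger pad.
Only numpy, scipy, OpenCV 4.12 (cv2) and the standard library are available. Lean on these libraries where they do the work, as an engineer would, in place of code of your own. Each camera call takes 0.05 s, during which the arm holds its last target. There are 200 camera calls.

## Working session

There is one attempt and no reset: what is moved stays moved. The work goes in short steps, Python scripts to look and compute and a shell command to move; the robot and the scene stay as the last step left them, time stands still between calls to the robot, and variables do not carry over. Pictures are saved under pics/ and viewed, at most 10 in all, crops included, and the job is handed in when it is done.

```bash
mkdir -p pics; ls; cat > h.py <<'E'
import cv2, numpy as np
from cell import r
def cam(n):
    d=r.get_image(n); R=cv2.Rodrigues(np.array(d['rvec'],float))[0]
    return dict(f=d['frame'],K=np.array(d['mtx'],float),R=R,t=np.array(d['tvec'],float).ravel())
def ray(c,p):
    v=c['R'].T@np.linalg.inv(c['K'])@np.array([p[0],p[1],1.]); return -c['R'].T@c['t'], v/np.linalg.norm(v)
def plane(c,p,z):
    o,v=ray(c,p); return o+v*(z-o[2])/v[2]
def tri(c1,p1,c2,p2):
    o,v=ray(c1,p1);q,w=ray(c2,p2); s=np.linalg.lstsq(np.c_[v,-w],q-o,rcond=None)[0]
    a=o+s[0]*v;b=q+s[1]*w; return (a+b)/2,np.linalg.norm(a-b)
def proj(c,P):
    x=c['K']@(c['R']@np.array(P,float)+c['t']); return x[:2]/x[2]
def st():
    s=r.read_state(); print({k:np.round(s[k],4).tolist() for k in ('time','eef_pos','tcp_rot','force','finger_gap','grasp_force')})
E
python3 - <<'E'
from h import *
st()
for n in('top','scene','wrist'):
    c=cam(n); cv2.imwrite(f'pics/{n}0.png',c['f']); print(n,ray(c,(320,200)),c['K'][0,0])
E
```

```text
pics
{'time': 0.0, 'eef_pos': [0.2321, 0.5526, 0.2014], 'tcp_rot': [-0.0002, 0.1976, 0.9803, -0.0009], 'force': [1.1689, -0.2702, 0.4652], 'finger_gap': 1.0026, 'grasp_force': 0.0}
top (array([ 0.40476016, -0.03729852,  0.96147796]), array([ 0.18984768,  0.01176214, -0.9817431 ])) 379.0791500821729
scene (array([1.17457685e+00, 1.10432030e-03, 5.95787747e-01]), array([-0.73906131, -0.0389968 , -0.67250846])) 398.83561929824396
wrist (array([0.16360293, 0.58091089, 0.3728399 ]), array([ 0.28208094, -0.10215217, -0.95393673])) 286.21609847632436
```

View pics/top0.png

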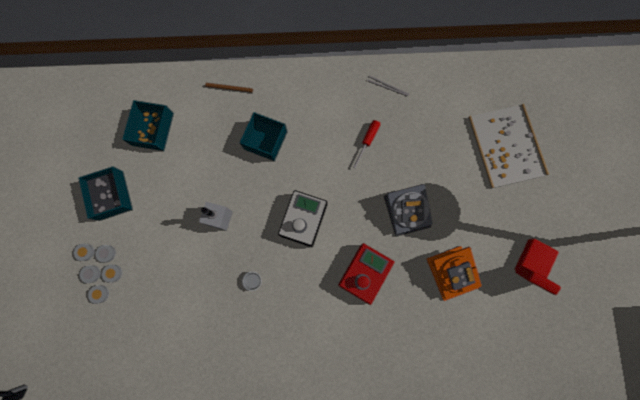

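View pics/scene0.png

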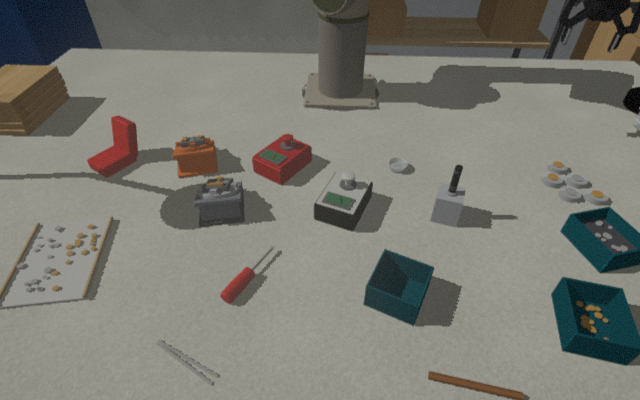

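```bash
python3 - <<'E'
import cv2,numpy as np
t=cv2.imread('pics/top0.png');s=cv2.imread('pics/scene0.png')
f=lambda a,k:cv2.resize(a,None,fx=k,fy=k,interpolation=cv2.INTER_CUBIC)
a=np.hstack([f(t[180:250,380:440],5),f(t[180:250,185:245],5)])[:300]
a=np.hstack([f(t[182:242,382:442],4.4),f(t[192:252,273:333],4.4),f(t[192:252,185:245],4.4)])
b=np.hstack([f(s[170:230,190:250],4.4),f(s[165:225,315:375],4.4),f(s[163:223,425:485],4.4)])
cv2.imwrite('pics/crop1.png',np.vstack([a,b])); print(a.shape)
E
```

```text
(264, 792, 3)
```

View pics/crop1.png

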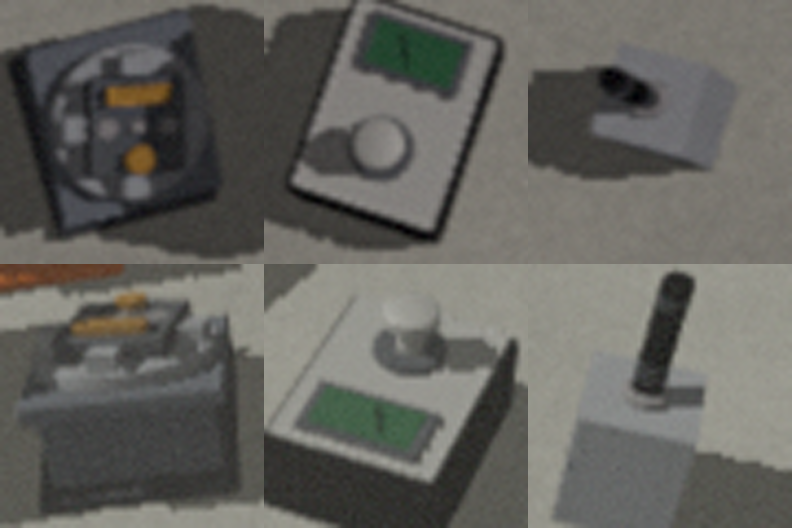

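```bash
python3 - <<'E'
from h import *
T=cam('top');S=cam('scene')
pr=lambda n,x:print(n,np.round(np.array(x)*1000,1).tolist())
for n,a,b,z in(('plunger',(299.6,224),(348.9,173.2),.077),('probetop',(204.3,209.5),(459.5,167.1),.133),('round',(413.8,218.1),(219.8,178.2),.08),('bar',(413.1,203.4),(214.8,184.1),.09)):
    P,e=tri(T,a,S,b); pr(n,P); print(' err',round(e*1000,1)); pr(' topplane',plane(T,a,z))
# rest top corners, z=.066
cr=np.array([(620,42),(738,88),(710,170),(592,130)],float)
for q in cr: pr('restc',plane(T,((q[0]-528)/4.4+185,q[1]/4.4+192),.066 if q[0]<700 else .0))
# tester top corners
for q in ((358,0),(500,42),(436,238),(290,187)): pr('testc',plane(T,((q[0]-264)/4.4+273,q[1]/4.4+192),.049))
for q,z in (((15,60),.08),((190,12),.08),((215,195),.048),((60,232),.048)): pr('plate',plane(T,(q[0]/4.4+382,q[1]/4.4+182),z))
# brass masks
for c,(x0,x1,y0,y1),n in((T,(382,442,182,242),'T'),(S,(190,250,170,230),'S')):
    h=cv2.cvtColor(c['f'][y0:y1,x0:x1],cv2.COLOR_BGR2HSV); m=cv2.inRange(h,(10,120,70),(30,255,255))
    _,_,s,ce=cv2.connectedComponentsWithStats(m)
    print(n,[(k[4],np.round(v+[x0,y0],1).tolist()) for k,v in zip(s[1:],ce[1:])])
E
```

```text
plunger [519.7, 24.6, 78.5]
 err 3.6
 topplane [519.9, 22.9, 77.0]
probetop [552.7, 233.1, 129.4]
 err 1.9
 topplane [551.9, 230.9, 133.0]
round [527.7, -248.8, 58.2]
 err 1.9
 topplane [524.9, -244.7, 80.0]
bar [561.6, -248.0, 70.0]
 err 0.1
 topplane [558.1, -243.3, 90.0]
restc [583.2, 249.2, 66.0]
restc [566.6, 200.1, 0.0]
restc [518.9, 215.8, 0.0]
restc [534.9, 263.2, 66.0]
testc [603.4, 36.2, 49.0]
testc [576.8, -42.5, 49.0]
testc [469.3, -4.1, 49.0]
testc [499.7, 75.3, 49.0]
plate [580.6, -181.8, 80.0]
plate [603.9, -277.5, 80.0]
plate [508.0, -291.6, 48.0]
plate [490.4, -205.7, 48.0]
T [(np.int32(61), [412.9, 203.2]), (np.int32(33), [413.5, 217.7])]
S [(np.int32(97), [200.6, 171.6]), (np.int32(10), [219.4, 177.8]), (np.int32(27), [214.7, 183.6])]
```

```bash
python3 -m handwheel '{"offset":[[30,-55,0],[70,-130,0],[115,-210,0],[155,-285,0],[195,-360,0],[235,-430,-20],[265,-490,-40],[288,-529,-60],[288,-529,-80],[288,-529,-90]],"turn":[0,0,0,0,0,0,0,0,0,0],"hand":[1,1,1,1,1,1,1,1,1,1]}' 30
python3 - <<'E'
from h import *
st()
c=cam('wrist');cv2.imwrite('pics/w1.png',c['f'])
T=cam('top');cv2.imwrite('pics/t1.png',T['f'])
print(proj(c,(.520,.0235,.077)))
E
```

```text
time: 1.5
eef_pos: [0.5219, 0.0219, 0.1126]
tcp_rot: [0.001, 0.198, 0.98, 0.0]
force: [0.4, 1.0, 0.2]
finger_gap: -0.001
grasp_force: 0.0
{'time': 1.5, 'eef_pos': [0.5219, 0.0219, 0.1126], 'tcp_rot': [0.0012, 0.1981, 0.9802, 0.0002], 'force': [0.3749, 1.0342, 0.1772], 'finger_gap': -0.001, 'grasp_force': 0.0}
[317.15922333 208.36539216]
```

View pics/w1.png

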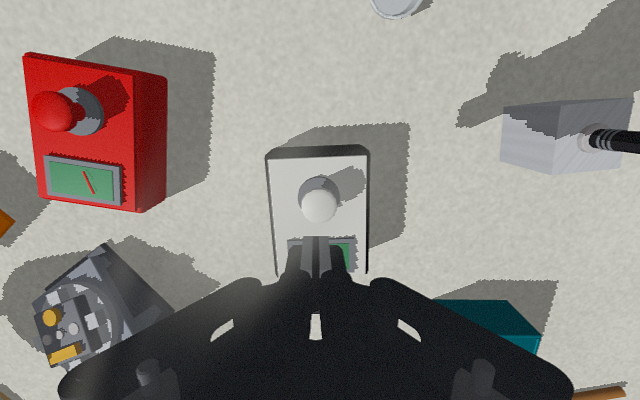

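```bash
python3 - <<'E'
from h import *
c=cam('wrist');T=cam('top')
f=c['f']; g=cv2.cvtColor(f,cv2.COLOR_BGR2GRAY)
m=(g[170:240,290:350]>205).astype(np.uint8)
_,_,s,ce=cv2.connectedComponentsWithStats(m);print(s[1:][s[1:,4]>50],ce[1:][s[1:,4]>50])
print(plane(c,(320,200),.077))
h=cv2.cvtColor(f,cv2.COLOR_BGR2HSV)[240:400,30:130]; m=cv2.inRange(h,(10,120,90),(32,255,255))
_,_,s,ce=cv2.connectedComponentsWithStats(m)
for k,v in zip(s[1:],ce[1:]):
    if k[4]>40: print(k,v+[30,240])
    if k[4]>40:
        for p in((412.9,203.2),(413.5,217.7)): print(tri(T,p,c,v+[30,240]))
E
```

```text
[[15 33  9 20 90]] [[18.54444444 42.55555556]]
[0.51038387 0.02671125 0.077     ]
[ 13  74  19  18 273] [ 51.95238095 322.35164835]
(array([ 0.54657549, -0.25232611,  0.05844621]), np.float64(0.035032862342249636))
(array([ 0.52817991, -0.24861626,  0.06069249]), np.float64(0.0007397491502495624))
[ 18 109  34  22 373] [ 64.42627346 359.81769437]
(array([ 0.56138631, -0.24675027,  0.07349969]), np.float64(0.000222267646504396))
(array([ 0.54111605, -0.23880414,  0.0816714 ]), np.float64(0.03232415771914358))
```

```bash
python3 -m handwheel '{"offset":[[-2,0,-15],[-3,0,-28],[-3,0,-33],[-3,0,-36],[-3,0,-38],[-3,0,-40],[-3,0,-41.5],[-3,0,-42.5],[-3,0,-43],[-3,0,-43]],"turn":[0,0,0,0,0,0,0,0,0,0],"hand":[1,1,1,1,1,1,1,1,1,1]}'
```

```text
time: 2.95
eef_pos: [0.5174, 0.0241, 0.0695]
tcp_rot: [-0.0, 0.198, 0.98, -0.0]
force: [0.1, 0.3, 0.0]
finger_gap: 0.005
grasp_force: 0.0
```

```bash
python3 - <<'E'
from h import *
st();c=cam('wrist');S=cam('scene');st()
f=lambda a,k:cv2.resize(a,None,fx=k,fy=k,interpolation=cv2.INTER_CUBIC)
cv2.imwrite('pics/c2.png',np.hstack([f(c['f'][120:320,220:420],2),f(S['f'][125:225,295:395],4)]))
E
```

```text
{'time': 2.95, 'eef_pos': [0.5174, 0.0241, 0.0695], 'tcp_rot': [-0.0, 0.1976, 0.9803, -0.0], 'force': [0.0758, 0.2897, 0.0023], 'finger_gap': 0.0045, 'grasp_force': 0.0}
{'time': 3.05, 'eef_pos': [0.5175, 0.0242, 0.0696], 'tcp_rot': [0.0, 0.1976, 0.9803, 0.0], 'force': [-1.2536, -0.7006, -0.7841], 'finger_gap': 0.0001, 'grasp_force': 0.0}
```

View pics/c2.png

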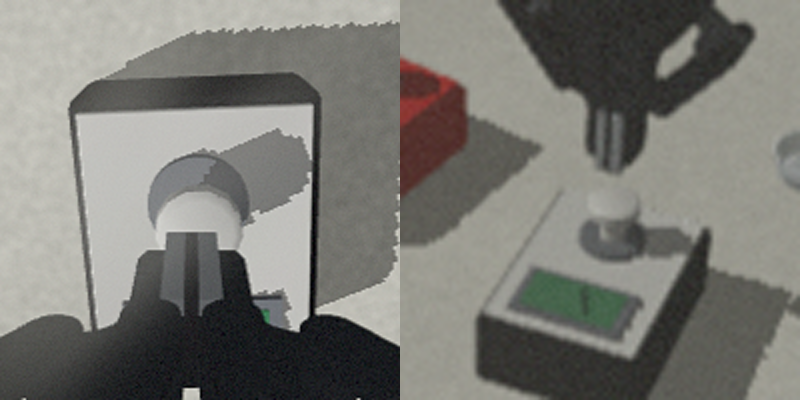

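```bash
python3 - <<'E'
from h import *
S=cam('scene');c=cam('wrist');T=cam('top');p=np.array(r.read_state()['eef_pos']);print(p,r.read_state()['force'])
for k in (0,.01,.02): print(k,proj(S,p+[0,0,k]),proj(c,p+[0,0,k]))
print('head',proj(S,(.5175,.024,.077)),proj(c,(.5175,.024,.077)),plane(T,(299.6,224),.077))
E
```

```text
[0.51744892 0.02416635 0.06954646] [-0.0377946  -0.42644725 -0.46222077]
0 [347.60472647 175.8802646 ] [316.44494623 229.9010679 ]
0.01 [347.84991646 172.13366211] [316.50683037 236.40661731]
0.02 [348.0990978  168.32607027] [316.57583091 243.66027628]
head [347.70711334 173.10562068] [316.27571793 234.8479574 ] [0.51993928 0.02293633 0.077     ]
```

```bash
python3 -m handwheel '{"offset":[[0,0,-1],[0,0,-2],[0,0,-3],[0,0,-4],[0,0,-5],[0,0,-6],[0,0,-7],[0,0,-8],[0,0,-8],[0,0,-8]],"turn":[0,0,0,0,0,0,0,0,0,0],"hand":[1,1,1,1,1,1,1,1,1,1]}'
```

```text
time: 4.45
eef_pos: [0.5174, 0.0241, 0.0615]
tcp_rot: [0.0, 0.198, 0.98, -0.0]
force: [-0.5, -0.0, -0.1]
finger_gap: 0.001
grasp_force: 0.0
```

```bash
python3 -m handwheel '{"offset":[[0,0,-1],[0,0,-2],[0,0,-3],[0,0,-4],[0,0,-5],[0,0,-5],[0,0,-5],[0,0,-5],[0,0,-5],[0,0,-5]],"turn":[0,0,0,0,0,0,0,0,0,0],"hand":[1,1,1,1,1,1,1,1,1,1]}'
python3 - <<'E'
from h import *
c=cam('wrist');S=cam('scene');T=cam('top')
f=lambda a,k:cv2.resize(a,None,fx=k,fy=k,interpolation=cv2.INTER_CUBIC)
cv2.imwrite('pics/c3.png',np.hstack([f(c['f'][120:320,220:420],2),f(S['f'][125:225,295:395],4)]))
E
```

```text
time: 5.7
eef_pos: [0.5174, 0.0242, 0.0565]
tcp_rot: [0.0, 0.198, 0.98, -0.0]
force: [-0.6, 0.2, 0.9]
finger_gap: -0.003
grasp_force: 0.0
```

View pics/c3.png

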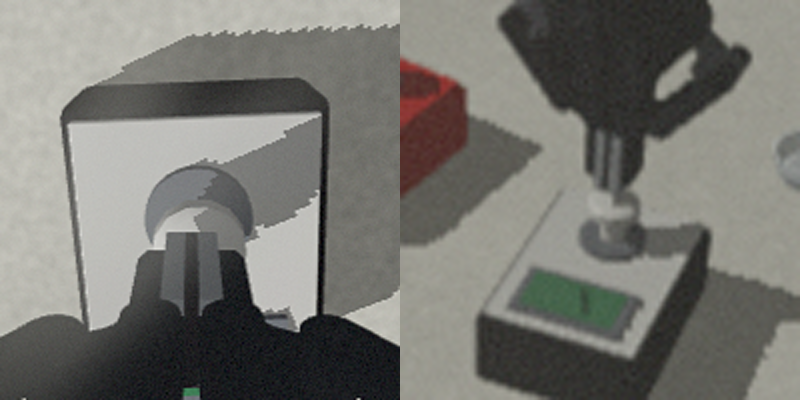

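```bash
python3 -m handwheel '{"offset":[[0,0,-0.5],[0,0,-1],[0,0,-1.5],[0,0,-2],[0,0,-2.5],[0,0,-3],[0,0,-3.5],[0,0,-4],[0,0,-4],[0,0,-4]],"turn":[0,0,0,0,0,0,0,0,0,0],"hand":[1,1,1,1,1,1,1,1,1,1]}'
```

```text
time: 7.1
eef_pos: [0.5174, 0.0242, 0.0525]
tcp_rot: [0.0, 0.198, 0.98, 0.0]
force: [0.5, -0.0, 0.5]
finger_gap: 0.001
grasp_force: 0.0
```

```bash
python3 -m handwheel '{"offset":[[0,0,-0.5],[0,0,-1],[0,0,-1.5],[0,0,-2],[0,0,-2.5],[0,0,-3],[0,0,-3.5],[0,0,-4],[0,0,-4.5],[0,0,-5]],"turn":[0,0,0,0,0,0,0,0,0,0],"hand":[1,1,1,1,1,1,1,1,1,1]}'
```

```text
time: 8.35
eef_pos: [0.5175, 0.0241, 0.0476]
tcp_rot: [0.0, 0.198, 0.98, -0.0]
force: [-0.3, -0.8, 3.0]
finger_gap: -0.002
grasp_force: 1.1
```

```bash
python3 -m handwheel '{"offset":[[0,0,-0.5],[0,0,-1],[0,0,-1.5],[0,0,-2],[0,0,-2.5],[0,0,-3],[0,0,-3.5],[0,0,-4],[0,0,-4.5],[0,0,-5]],"turn":[0,0,0,0,0,0,0,0,0,0],"hand":[1,1,1,1,1,1,1,1,1,1]}'
```

```text
time: 9.6
eef_pos: [0.5175, 0.0242, 0.0425]
tcp_rot: [0.0, 0.198, 0.98, 0.0]
force: [-1.9, 0.1, 4.4]
finger_gap: 0.003
grasp_force: 2.4
```

```bash
python3 -m handwheel '{"offset":[[0,0,-0.5],[0,0,-1],[0,0,-1.5],[0,0,-2],[0,0,-2.3],[0,0,-2.6],[0,0,-2.9],[0,0,-3.2],[0,0,-3.5],[0,0,-3.5]],"turn":[0,0,0,0,0,0,0,0,0,0],"hand":[1,1,1,1,1,1,1,1,1,1]}'
```

```text
time: 10.85
eef_pos: [0.5176, 0.0242, 0.0402]
tcp_rot: [0.0, 0.198, 0.98, -0.0]
force: [-7.4, -0.3, 15.3]
finger_gap: -0.0
grasp_force: 7.5
```

```bash
python3 -m handwheel '{"offset":[[0,0,15],[0,0,40],[0,0,75],[0,5,105],[5,40,110],[15,90,110],[25,140,110],[35,180,110],[35,205,110],[35,208,110]],"turn":[0,0,5,10,16,22,28,32,35,35],"hand":[1,1,1,0.5,0,0,0,0,0,0]}'
python3 - <<'E'
from h import *
st();S=cam('scene');T=cam('top');c=cam('wrist')
f=lambda a,k:cv2.resize(a,None,fx=k,fy=k,interpolation=cv2.INTER_CUBIC)
cv2.imwrite('pics/c4.png',np.hstack([f(c['f'][100:400,170:470],1.33)[:399],f(S['f'][75:225,410:560],2.66)[:399]]))
print([proj(x,(.552,.232,.133)) for x in (S,T,c)],[proj(x,(.552,.232,.071)) for x in (S,T,c)])
print(f(S['f'][165:225,315:375],1)[9,30:38].tolist())
E
```

```text
time: 12.1
eef_pos: [0.552, 0.2337, 0.1486]
tcp_rot: [-0.0, -0.108, 0.994, 0.0]
force: [-0.6, -0.7, -0.3]
finger_gap: 0.999
grasp_force: 0.0
{'time': 12.1, 'eef_pos': [0.552, 0.2337, 0.1486], 'tcp_rot': [-0.0003, -0.1075, 0.9942, 0.0001], 'force': [-0.6151, -0.669, -0.2916], 'finger_gap': 0.9988, 'grasp_force': 0.0}
[array([458.78774105, 165.40969045]), array([203.80235325, 209.47701166]), array([316.13987761, 221.40296318])] [array([451.42531106, 190.09085593]), array([212.08301018, 213.75563749]), array([316.0328775 , 196.10468179])]
[[154, 161, 161], [155, 162, 163], [150, 157, 158], [151, 157, 159], [147, 154, 155], [147, 152, 154], [140, 146, 145], [139, 145, 145]]
```

View pics/c4.png

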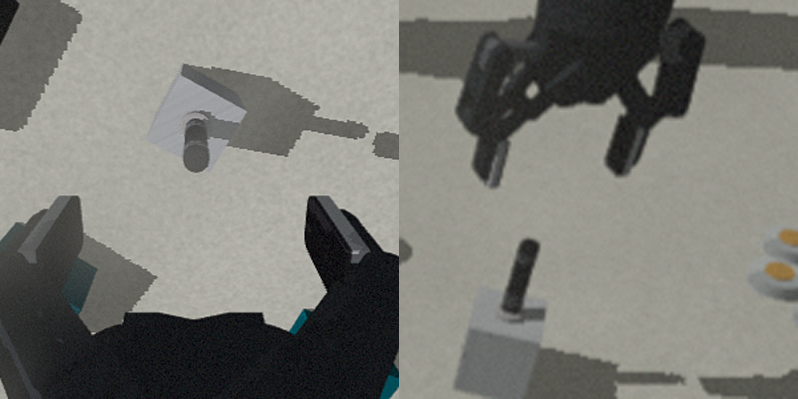

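```bash
python3 -m handwheel '{"offset":[[-1,-1,-20],[-2,-1,-45],[-2,-1,-65],[-2,-1,-76],[-2,-1,-80],[-2,-1,-80],[-2,-1,-80],[-2,-1,-80],[-2,-1,-80],[-2,-1,-80]],"turn":[0,0,0,0,0,0,0,0,0,0],"hand":[0,0,0,0,0.3,0.6,1,1,1,1]}' 30
python3 - <<'E'
from h import *
st();S=cam('scene');c=cam('wrist')
f=lambda a,k:cv2.resize(a,None,fx=k,fy=k,interpolation=cv2.INTER_CUBIC)
cv2.imwrite('pics/c5.png',np.hstack([f(c['f'][100:400,170:470],1.33)[:399],f(S['f'][125:225,410:510],4)[:399]]))
E
```

```text
time: 13.5
eef_pos: [0.5508, 0.2314, 0.0695]
tcp_rot: [0.0, -0.106, 0.994, 0.0]
force: [-0.5, -0.2, 2.9]
finger_gap: 0.156
grasp_force: 30.6
{'time': 13.5, 'eef_pos': [0.5508, 0.2314, 0.0695], 'tcp_rot': [0.0005, -0.1064, 0.9943, 0.0001], 'force': [-0.4636, -0.1911, 2.8975], 'finger_gap': 0.1557, 'grasp_force': 30.6307}
```

View pics/c5.png

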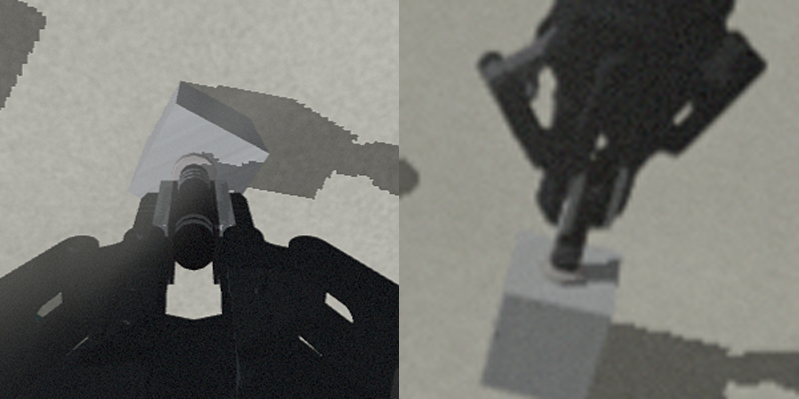

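```bash
python3 -m handwheel '{"offset":[[0,0,15],[0,0,30],[0,0,41],[-4,-1,41],[-9,-2,40.5],[-14,-3,39.5],[-19,-4,38.5],[-24,-5,37.5],[-29,-6,36.5],[-33,-7,36]],"turn":[0,0,0,0,0,0,0,0,0,0],"hand":[1,1,1,1,1,1,1,1,1,1]}'
python3 - <<'E'
from h import *
st()
E
```

```text
time: 14.85
eef_pos: [0.517, 0.2241, 0.1048]
tcp_rot: [-0.0, -0.106, 0.994, 0.0]
force: [3.4, 1.7, 1.3]
finger_gap: 0.153
grasp_force: 32.0
{'time': 14.85, 'eef_pos': [0.517, 0.2241, 0.1048], 'tcp_rot': [-0.0, -0.1064, 0.9943, 0.0], 'force': [3.3603, 1.6925, 1.3011], 'finger_gap': 0.1526, 'grasp_force': 32.0369}
```

```bash
python3 -m handwheel '{"offset":[[0,0,25],[0,0,60],[-2,-30,80],[-6,-85,80],[-10,-145,80],[-14,-215,80],[-18,-285,80],[-22,-355,80],[-26,-425,80],[-26,-482,80]],"turn":[0,0,0,0,0,0,0,0,0,0],"hand":[1,1,1,1,1,1,1,1,1,1]}' 60
python3 - <<'E'
from h import *
st();S=cam('scene');c=cam('wrist');T=cam('top')
p=np.array(r.read_state()['eef_pos']);tip=p+[.037,.0086,-.056]
f=lambda a,k:cv2.resize(a,None,fx=k,fy=k,interpolation=cv2.INTER_CUBIC)
o=[]
for n,x in(('S',S),('T',T),('W',c)):
    u=proj(x,tip);print(n,u);np.savez(f'{n}.npz',**x)
    w=40 if n!='W' else 80
    a=int(min(max(u[0]-w,0),640-2*w));b=int(min(max(u[1]-w,0),400-2*w));print(a,b)
    o.append(f(x['f'][b:b+2*w,a:a+2*w],400/(2*w)))
o.append(f(c['f'][0:400,0:400],1))
cv2.imwrite('pics/c6.png',cv2.resize(np.vstack([np.hstack(o[:2]),np.hstack(o[2:])]),(600,600),interpolation=cv2.INTER_AREA))
E
```

```text
time: 16.1
eef_pos: [0.4898, -0.2342, 0.1835]
tcp_rot: [-0.002, -0.106, 0.994, 0.001]
force: [1.3, 0.4, -0.4]
finger_gap: 0.147
grasp_force: 58.6
{'time': 16.1, 'eef_pos': [0.4898, -0.2342, 0.1835], 'tcp_rot': [-0.0016, -0.1062, 0.9943, 0.0011], 'force': [1.2518, 0.3977, -0.4071], 'finger_gap': 0.1468, 'grasp_force': 58.5931}
S [224.70580198 151.70954783]
184 111
T [410.35332309 214.58783395]
370 174
W [323.90986747 247.53053913]
243 167
```

View pics/c6.png

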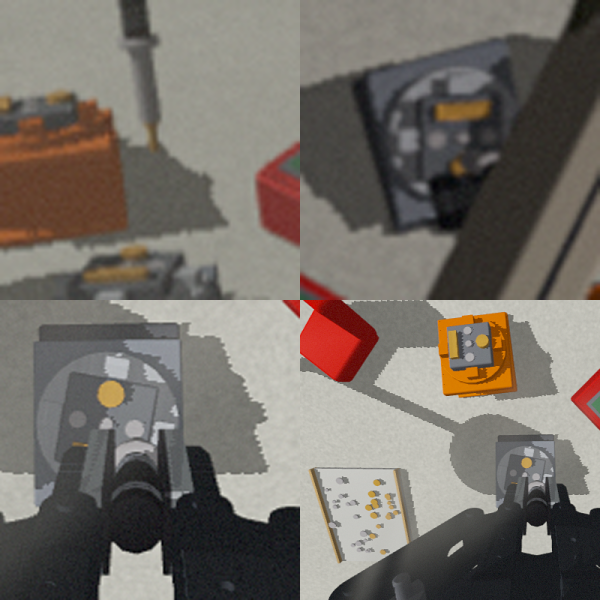

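```bash
python3 - <<'E'
from h import *
from scipy.optimize import least_squares
c=dict(np.load('W.npz'));S=dict(np.load('S.npz'))
st()
def run(col,top,tip,sc,pr=True):
    o,v=ray(c,col);_,w=ray(c,top)
    def P(x): return o+x[0]*v,o+x[1]*w
    def F(x):
        C,H=P(x);k=(H-C)/np.linalg.norm(H-C);t=C-63*k/1000
        return np.r_[(np.linalg.norm(H-C)-.062)*1000/1.0,(proj(S,t)-tip),(proj(S,C-k*.0025)-sc)]
    q=least_squares(F,[.2,.13]);C,H=P(q.x);k=(H-C)/np.linalg.norm(H-C)
    print(np.round(C,4),np.round(H,4),'axis',np.round(k,3),'tilt',round(np.degrees(np.arccos(k[2])),1),'head',round(np.degrees(np.arctan2(-k[1],-k[0])),1),'tip',np.round(C-.063*k,4),np.round(q.fun,1))
for d in(-2,0,2):
    run((316.1,251.8+d),(316.1,287.5),(225.1,151.),(220.8,121.7))
    run((316.1,251.8),(316.1,287.5+d),(225.1,151.),(220.8,121.7))
for q,z in(((33,342),.05),((182,340),.05)):
    print(plane(c,(q[0]*160/300+243,(q[1]-300)*160/300+167),z))
h=cv2.cvtColor(c['f'],cv2.COLOR_BGR2HSV); m=cv2.inRange(h,(10,120,90),(32,255,255))
_,_,s,ce=cv2.connectedComponentsWithStats(m)
for k,v in zip(s[1:],ce[1:]):
    if k[4]>60 and 240<v[0]<400: print(k,v,plane(c,v,.0595))
# line segs for plate
g=cv2.cvtColor(c['f'],cv2.COLOR_BGR2GRAY)
L=cv2.createLineSegmentDetector().detect(g)[0][:,0]
for l in L:
    if np.hypot(l[2]-l[0],l[3]-l[1])>22 and 240<l[0]<360 and 160<l[1]<290: print(np.round(l,1))
E
```

```text
{'time': 16.25, 'eef_pos': [0.4896, -0.2352, 0.1831], 'tcp_rot': [-0.0019, -0.1039, 0.9946, 0.001], 'force': [0.2628, 0.8592, 0.1316], 'finger_gap': 0.1445, 'grasp_force': 58.7164}
[ 0.5027 -0.2387  0.1823] [ 0.4907 -0.2412  0.2431] axis [-0.193 -0.041  0.98 ] tilt 11.4 head 12.0 tip [ 0.5148 -0.2361  0.1205] [-0.  -3.1 -0.2 -3.5  1. ]
[ 0.5036 -0.2385  0.1834] [ 0.4893 -0.2415  0.2436] axis [-0.229 -0.049  0.972] tilt 13.6 head 12.0 tip [ 0.518  -0.2354  0.1221] [-0.1 -3.3  0.1 -3.6  0.8]
[ 0.5036 -0.2385  0.1832] [ 0.4903 -0.2413  0.2437] axis [-0.215 -0.046  0.976] tilt 12.7 head 12.0 tip [ 0.5172 -0.2356  0.1218] [-0.  -3.3  0.  -3.6  0.9]
[ 0.5036 -0.2385  0.1832] [ 0.4903 -0.2413  0.2437] axis [-0.215 -0.046  0.976] tilt 12.7 head 12.0 tip [ 0.5172 -0.2356  0.1218] [-0.  -3.3  0.  -3.6  0.9]
[ 0.5046 -0.2383  0.1841] [ 0.4899 -0.2414  0.2442] axis [-0.237 -0.051  0.97 ] tilt 14.0 head 12.0 tip [ 0.5195 -0.2351  0.123 ] [-0.1 -3.4  0.2 -3.7  0.7]
[ 0.5037 -0.2384  0.1831] [ 0.4913 -0.2411  0.2437] axis [-0.201 -0.043  0.979] tilt 11.8 head 12.0 tip [ 0.5163 -0.2357  0.1214] [-0.  -3.2 -0.1 -3.5  0.9]
[ 0.50952426 -0.29986247  0.05      ]
[ 0.48999218 -0.21440262  0.05      ]
[234  46  19  19 258] [243.0503876   54.81782946] [ 0.38073349 -0.33488309  0.0595    ]
[295 210  14  14 149] [301.81879195 216.73154362] [ 0.52792773 -0.24934505  0.0595    ]
[354.  248.2 360.  270.5]
[346.  268.3 341.6 245.4]
[243.5 258.7 214.1 242.3]
[330.4 238.  333.3 266.9]
[336.9 187.8 309.4 187.6]
[309.4 187.7 264.4 188.9]
[265.6 179.7 318.1 178.7]
[296.  276.7 299.8 238. ]
[270.9 250.7 278.9 206.8]
[340.  209.4 340.1 243.1]
[260.2 258.1 260.  190.6]
```

```bash
python3 -m handwheel '{"offset":[[0,-6,0],[0,-12,0],[0,-17,0],[0,-20,0],[0,-20,0],[0,-20,0],[0,-20,0],[0,-20,0],[0,-20,0],[0,-20,0]],"turn":[0,0,0,0,0,0,0,0,0,0],"hand":[1,1,1,1,1,1,1,1,1,1]}'
python3 - <<'E'
from h import *
from scipy.spatial.transform import Rotation as Ro
st();c=cam('wrist');S=cam('scene');T=cam('top');s=r.read_state()
for n,x in(('S',S),('T',T),('W',c)): np.savez(f'{n}.npz',**x)
p=np.array(s['eef_pos']);q=s['tcp_rot'];R=Ro.from_quat([q[1],q[2],q[3],q[0]]).as_matrix()
o,_=ray(c,(0,0));print('cam in tool',np.round(R.T@(o-p),4), 'TCP px',proj(c,p),proj(c,p-R[:,2]*.06))
h=cv2.cvtColor(S['f'],cv2.COLOR_BGR2HSV);m=cv2.inRange(h,(8,90,60),(32,255,255))
u=proj(S,p+[.035,.008,-.056]);print('pred tip',u)
a,b=int(u[0])-15,int(u[1])-15
ys,xs=np.nonzero(m[b:b+30,a:a+30]);print(sorted(zip((ys+b).tolist(),(xs+a).tolist())))
h=cv2.cvtColor(c['f'],cv2.COLOR_BGR2HSV); m=cv2.inRange(h,(10,120,90),(32,255,255))
_,_,k,ce=cv2.connectedComponentsWithStats(m)
for k,v in zip(k[1:],ce[1:]):
    if k[4]>30 and 240<v[0]<420 and v[1]>120: print(k,v,plane(c,v,.0595))
g=cv2.cvtColor(c['f'],cv2.COLOR_BGR2GRAY)
print(g[225:305:2,316].tolist())
print(g[246,290:345].tolist())
E
```

```text
time: 17.5
eef_pos: [0.4919, -0.2529, 0.185]
tcp_rot: [0.0, -0.106, 0.994, 0.0]
force: [0.8, 0.1, -0.1]
finger_gap: 0.149
grasp_force: 58.7
{'time': 17.5, 'eef_pos': [0.4919, -0.2529, 0.185], 'tcp_rot': [0.0, -0.1063, 0.9943, 0.0], 'force': [0.7859, 0.0683, -0.0756], 'finger_gap': 0.1486, 'grasp_force': 58.7387}
cam in tool [ 0.0746 -0.0005 -0.1713] TCP px [316.24133714 230.67115417] [316.54439893 284.51982958]
pred tip [215.56337197 150.72138637]
[(136, 200), (136, 201), (136, 202), (137, 200), (137, 202), (138, 205), (138, 206), (138, 207), (138, 208), (138, 209), (139, 205), (139, 206), (139, 207), (139, 208), (139, 209), (140, 205), (140, 206), (140, 207), (140, 208), (140, 209), (140, 210), (141, 205), (141, 206), (141, 207), (141, 208), (141, 209), (141, 210), (142, 205), (142, 206), (142, 207), (142, 208), (142, 209), (142, 210), (143, 205), (143, 206), (143, 207), (143, 208), (143, 209), (143, 210), (144, 202), (144, 203), (144, 204), (144, 205), (144, 206), (144, 207), (144, 208), (144, 209), (144, 210), (144, 211), (144, 212), (144, 213), (144, 214), (144, 215), (145, 200),
[... 3749 characters left out ...]
, 202), (164, 203), (164, 204), (164, 205), (164, 206), (164, 207), (164, 208), (164, 209), (164, 210), (164, 211), (164, 212), (164, 213), (164, 214), (164, 215), (164, 216)]
[306 209  14  13 146] [312.28082192 215.00684932] [ 0.52787005 -0.24925173  0.0595    ]
[131, 128, 125, 132, 126, 126, 127, 128, 90, 171, 171, 188, 106, 78, 40, 49, 45, 38, 38, 50, 58, 32, 32, 31, 41, 40, 41, 32, 29, 23, 31, 19, 35, 26, 15, 27, 22, 18, 18, 195]
[112, 107, 102, 107, 109, 111, 106, 106, 109, 102, 60, 63, 61, 59, 109, 167, 172, 171, 174, 174, 174, 176, 176, 178, 178, 178, 176, 177, 177, 180, 178, 170, 117, 120, 114, 128, 139, 45, 44, 41, 45, 65, 106, 105, 107, 104, 104, 107, 105, 106, 107, 97, 63, 24, 37]
```

```bash
python3 - <<'E'
from h import *
S=dict(np.load('S.npz'));b=cv2.imread('pics/scene0.png')
d=np.abs(S['f'].astype(int)-b).sum(2)
for y in range(112,160,2): print(y,(d[y,200:226]//10).tolist())
E
```

```text
112 [1, 1, 1, 1, 1, 3, 17, 25, 27, 25, 27, 29, 25, 13, 1, 1, 0, 1, 2, 1, 1, 1, 2, 1, 1, 1]
114 [1, 1, 2, 1, 1, 0, 15, 24, 27, 26, 26, 27, 26, 16, 0, 2, 0, 1, 0, 1, 1, 1, 0, 1, 1, 1]
116 [0, 1, 0, 1, 2, 1, 9, 23, 25, 25, 25, 28, 27, 21, 0, 1, 1, 0, 1, 1, 2, 0, 0, 1, 1, 1]
118 [1, 1, 1, 1, 1, 2, 1, 19, 27, 26, 28, 30, 30, 26, 8, 1, 2, 1, 2, 0, 1, 2, 1, 0, 0, 0]
120 [2, 1, 0, 1, 2, 1, 1, 15, 22, 24, 25, 23, 19, 20, 18, 18, 11, 0, 2, 2, 2, 1, 1, 1, 2, 1]
122 [1, 1, 0, 2, 2, 2, 4, 6, 8, 9, 13, 16, 18, 18, 20, 15, 8, 1, 1, 1, 1, 1, 2, 2, 1, 2]
124 [0, 1, 1, 1, 1, 1, 0, 2, 10, 17, 19, 19, 20, 18, 12, 0, 1, 2, 1, 1, 1, 1, 1, 1, 1, 0]
126 [0, 1, 1, 2, 1, 1, 1, 1, 0, 11, 15, 17, 18, 19, 18, 0, 2, 1, 1, 1, 0, 2, 1, 1, 1, 1]
128 [1, 1, 0, 1, 1, 0, 1, 1, 1, 5, 10, 13, 17, 20, 20, 6, 0, 2, 1, 1, 1, 0, 1, 1, 2, 1]
130 [2, 1, 1, 2, 1, 2, 1, 1, 1, 1, 8, 13, 18, 18, 19, 10, 0, 1, 1, 1, 1, 0, 2, 0, 1, 0]
132 [2, 2, 2, 0, 0, 1, 1, 0, 1, 1, 6, 10, 16, 18, 21, 16, 0, 1, 0, 2, 1, 0, 2, 1, 1, 1]
134 [1, 0, 0, 1, 1, 0, 1, 0, 0, 1, 4, 9, 14, 19, 19, 17, 2, 1, 1, 1, 1, 0, 1, 2, 1, 0]
136 [0, 0, 0, 1, 0, 2, 2, 
[... 288 characters left out ...]
18, 15, 2, 0, 1, 1, 2, 2, 1, 0, 0]
144 [0, 1, 0, 0, 0, 0, 1, 1, 1, 2, 0, 0, 8, 7, 10, 19, 7, 1, 1, 0, 1, 2, 2, 1, 1, 1]
146 [2, 0, 1, 0, 1, 0, 0, 0, 0, 1, 0, 0, 1, 6, 2, 9, 7, 0, 2, 2, 1, 1, 0, 0, 2, 1]
148 [0, 1, 0, 2, 0, 0, 2, 2, 2, 0, 0, 0, 1, 1, 9, 2, 2, 0, 2, 2, 1, 1, 0, 2, 1, 1]
150 [0, 0, 0, 1, 1, 1, 0, 0, 1, 1, 0, 1, 0, 1, 6, 3, 2, 1, 0, 0, 2, 0, 2, 0, 0, 0]
152 [1, 0, 1, 2, 0, 0, 1, 0, 1, 0, 0, 1, 1, 2, 0, 1, 1, 0, 0, 1, 0, 0, 0, 0, 0, 0]
154 [0, 3, 1, 0, 0, 0, 1, 0, 0, 0, 1, 1, 1, 1, 0, 1, 0, 0, 0, 1, 1, 1, 2, 2, 1, 0]
156 [0, 0, 1, 0, 2, 1, 1, 1, 0, 2, 0, 1, 0, 1, 2, 0, 2, 1, 0, 0, 1, 1, 2, 1, 1, 2]
158 [0, 0, 0, 2, 0, 0, 1, 1, 1, 0, 0, 2, 1, 1, 1, 1, 1, 1, 0, 1, 0, 1, 0, 2, 1, 2]
```

```bash
python3 - <<'E'
from h import *
from scipy.optimize import least_squares
S=dict(np.load('S.npz'));c=dict(np.load('W.npz'))
p=np.array([.4919,-.2529,.185]);xt=np.array([-.9774,-.2114,0])
def ax(t): return np.sin(t)*xt+np.array([0,0,np.cos(t)])
def F(x,ws,ww):
    t=x[:3];k=ax(x[3])
    return np.r_[ws*(proj(S,t)-(215,150.7)),ws*(proj(S,t+.0605*k)-(211.3,121.3)),ww*(proj(c,t+.063*k)-(315.7,257.6)),ww*(proj(c,t+.125*k)-(316,288.5))]
for ws,ww in((1,0),(1,.3),(1,1),(.2,1)):
    q=least_squares(F,np.r_[p+[.035,.008,-.056],.3],x_scale=[.01,.01,.01,.1],args=(ws,ww))
    t=q.x[:3];print(ws,ww,np.round(t,4),'tip-tcp',np.round(t-p,4),'tilt',round(np.degrees(q.x[3]),1),np.round(q.fun,1))
E
```

```text
1 0 [ 0.5046 -0.2546  0.1129] tip-tcp [ 0.0127 -0.0017 -0.0721] tilt 31.8 [-0. -0. -0. -0. -0. -0. -0. -0.]
1 0.3 [ 0.5263 -0.2455  0.1285] tip-tcp [ 0.0344  0.0074 -0.0565] tilt 16.4 [ 0.4  0.  -0.7  0.   0.1 -0.   0.1 -0. ]
1 1 [ 0.5264 -0.2457  0.1285] tip-tcp [ 0.0345  0.0072 -0.0565] tilt 16.5 [ 0.3  0.1 -0.8  0.   0.1 -0.   0.  -0. ]
0.2 1 [ 0.5264 -0.2457  0.1285] tip-tcp [ 0.0345  0.0072 -0.0565] tilt 16.5 [ 0.1  0.  -0.2  0.   0.1 -0.  -0.1 -0. ]
```

```bash
python3 -m handwheel '{"offset":[[3,60,0],[6,120,0],[9,180,0],[12,240,0],[15,300,0],[18,360,0],[21,420,0],[25,477,0],[25,477,0],[25,477,0]],"turn":[0,0,0,0,0,0,0,0,0,0],"hand":[1,1,1,1,1,1,1,1,1,1]}' 60
python3 - <<'E'
from h import *
st();S=cam('scene');st()
p=np.array(r.read_state()['eef_pos']);print(proj(S,p+[.0345,.0072,-.0565]))
b=cv2.imread('pics/scene0.png');d=np.abs(S['f'].astype(int)-b).sum(2)
u=proj(S,p+[.0345,.0072,-.0565]).astype(int)
for y in range(u[1]-8,u[1]+6): print(y,u[0]-10,(d[y,u[0]-10:u[0]+11]//10).tolist())
E
```

```text
time: 18.9
eef_pos: [0.5167, 0.2241, 0.1848]
tcp_rot: [-0.0, -0.107, 0.994, -0.0]
force: [-0.6, -2.0, -0.3]
finger_gap: 0.142
grasp_force: 58.9
{'time': 18.9, 'eef_pos': [0.5167, 0.2241, 0.1848], 'tcp_rot': [-0.0002, -0.1068, 0.9943, -0.0003], 'force': [-0.5821, -1.961, -0.2665], 'finger_gap': 0.1422, 'grasp_force': 58.8628}
{'time': 18.95, 'eef_pos': [0.5169, 0.2234, 0.1849], 'tcp_rot': [-0.0002, -0.1062, 0.9943, -0.0002], 'force': [-0.4368, -0.3193, -1.1226], 'finger_gap': 0.1483, 'grasp_force': 58.863}
[457.39822512 167.12433783]
159 447 [1, 0, 0, 0, 1, 0, 0, 0, 0, 2, 8, 8, 11, 16, 18, 9, 1, 1, 0, 0, 1]
160 447 [0, 1, 1, 0, 0, 1, 0, 1, 1, 0, 10, 11, 15, 17, 11, 1, 0, 0, 0, 1, 0]
161 447 [0, 1, 0, 0, 0, 1, 1, 0, 1, 0, 6, 11, 18, 11, 4, 0, 2, 0, 0, 0, 0]
162 447 [1, 1, 0, 1, 0, 1, 1, 1, 1, 1, 6, 12, 18, 6, 0, 0, 0, 0, 0, 0, 0]
163 447 [0, 1, 0, 0, 0, 0, 0, 0, 1, 0, 5, 10, 18, 5, 0, 1, 1, 0, 0, 1, 0]
164 447 [1, 1, 0, 1, 1, 1, 0, 0, 1, 2, 3, 6, 11, 3, 3, 1, 0, 0, 0, 1, 1]
165 447 [2, 1, 0, 1, 0, 0, 0, 0, 4, 16, 20, 13, 7, 21, 13, 5, 1, 0, 0, 0, 1]
166 447 [1, 0, 1, 0, 1, 0, 0, 0, 14, 27, 26, 18, 19, 30, 30, 19, 2, 0, 0, 0, 1]
167 447 [0, 0, 0, 0, 0, 1, 0, 3, 21, 32, 24, 19, 22, 32, 33, 23, 2, 0, 0, 0, 0]
168 447 [1, 1, 0, 0, 0, 1, 0, 9, 26, 35, 28, 25, 30, 32, 33, 23, 2, 0, 0, 0, 1]
169 447 [1, 0, 0, 1, 0, 0, 1, 14, 28, 33, 32, 31, 32, 34, 34, 18, 1, 0, 0, 0, 0]
170 447 [0, 1, 0, 0, 0, 0, 2, 16, 26, 31, 31, 33, 34, 34, 29, 9, 1, 1, 0, 1, 0]
171 447 [1, 1, 1, 0, 0, 1, 4, 19, 24, 27, 29, 31, 32, 31, 25, 6, 1, 0, 0, 1, 1]
172 447 [1, 1, 1, 0, 1, 0, 9, 22, 24, 26, 26, 27, 30, 29, 16, 3, 1, 0, 0, 0, 0]
```

```bash
python3 -m handwheel '{"offset":[[0,0.5,-20],[0,0.5,-40],[0,0.5,-60],[0,0.5,-72],[0,0.5,-80],[-1,0.5,-80],[-2,0,-80.5],[-3,0,-81],[-4.5,-0.5,-81.5],[-4.5,-0.5,-81.5]],"turn":[0,0,0,0,0,0,0,0,0,0],"hand":[1,1,1,1,1,1,1,1,1,1]}' 30
```

```text
time: 20.2
eef_pos: [0.5136, 0.224, 0.1044]
tcp_rot: [0.001, -0.106, 0.994, 0.0]
force: [4.9, 1.4, 0.3]
finger_gap: 0.146
grasp_force: 58.8
```

```bash
python3 -m handwheel '{"offset":[[-1,0,0],[-2,-0.5,-0.5],[-2,-0.5,10],[-2,-0.5,40],[-2,-0.5,70],[-2,-15,80],[-4,-70,80],[-7,-130,80],[-10,-190,80],[-13,-250,80]],"turn":[0,0,0,0,0,0,0,0,0,0],"hand":[1,1,1,1,1,1,1,1,1,1]}' 60
python3 -m handwheel '{"offset":[[-2,-60,0],[-4,-120,0],[-6,-170,0],[-8,-195,0],[-10,-205,0],[-10,-205,0],[-10,-205,0],[-10,-205,0],[-10,-205,0],[-10,-205,0]],"turn":[0,0,0,0,0,0,0,0,0,0],"hand":[1,1,1,1,1,1,1,1,1,1]}'
python3 - <<'E'
from h import *
st();c=cam('wrist');S=cam('scene')
for n,x in(('S',S),('W',c)): np.savez(f'{n}.npz',**x)
b=cv2.imread('pics/scene0.png');d=np.abs(S['f'].astype(int)-b).sum(2)
u=proj(S,np.array(r.read_state()['eef_pos'])+[.0375,.0072,-.0565]);print(u);u=u.astype(int)
for y in list(range(u[1]-36,u[1]-24))+list(range(u[1]-6,u[1]+6)): print(y,u[0]-15,(d[y,u[0]-15:u[0]+11]//10).tolist())
g=cv2.cvtColor(c['f'],cv2.COLOR_BGR2GRAY)
print(g[225:305:2,316].tolist()); print(g[243,290:345].tolist()); print(g[246,290:345].tolist())
E
```

```text
time: 21.45
eef_pos: [0.4977, -0.0288, 0.1824]
tcp_rot: [-0.001, -0.106, 0.994, 0.0]
force: [0.7, -1.4, -0.8]
finger_gap: 0.15
grasp_force: 58.8
time: 22.7
eef_pos: [0.4895, -0.2311, 0.1835]
tcp_rot: [0.0, -0.107, 0.994, -0.0]
force: [0.3, -0.7, -1.0]
finger_gap: 0.147
grasp_force: 58.8
{'time': 22.7, 'eef_pos': [0.4895, -0.2311, 0.1835], 'tcp_rot': [0.0, -0.1066, 0.9943, -0.0], 'force': [0.2908, -0.6693, -1.0478], 'finger_gap': 0.1468, 'grasp_force': 58.7963}
[225.89063684 151.91609092]
115 210 [2, 1, 1, 0, 1, 2, 2, 6, 20, 25, 27, 26, 25, 28, 24, 3, 0, 2, 2, 2, 0, 2, 0, 2, 1, 1]
116 210 [1, 0, 1, 2, 1, 1, 1, 5, 18, 24, 25, 27, 27, 29, 23, 3, 0, 1, 1, 0, 0, 1, 1, 0, 2, 1]
117 210 [1, 1, 1, 1, 2, 1, 2, 1, 17, 25, 26, 26, 28, 26, 23, 8, 0, 1, 2, 0, 1, 0, 2, 1, 1, 2]
118 210 [1, 0, 1, 1, 1, 0, 2, 1, 16, 25, 24, 27, 26, 27, 29, 15, 0, 0, 1, 1, 1, 1, 0, 1, 0, 2]
119 210 [1, 1, 0, 1, 1, 1, 1, 0, 15, 27, 26, 29, 30, 29, 28, 18, 1, 0, 1, 2, 1, 1, 0, 1, 0, 1]
120 210 [1, 2, 0, 2, 0, 0, 1, 0, 14, 25, 28, 29, 28, 28, 25, 19, 8, 3, 0, 1, 1, 1, 1, 1, 1, 1]
121 210 [1, 1, 0, 2, 1, 1, 1, 1, 10, 15,
[... 1568 characters left out ...]
, 2]
[127, 127, 149, 187, 142, 185, 183, 185, 130, 125, 89, 171, 174, 124, 84, 55, 44, 43, 34, 35, 76, 38, 28, 38, 38, 42, 33, 33, 35, 33, 39, 32, 20, 33, 35, 31, 25, 31, 56, 197]
[119, 107, 108, 110, 104, 108, 110, 105, 111, 105, 72, 64, 66, 73, 97, 132, 131, 126, 128, 126, 123, 99, 97, 125, 122, 123, 125, 121, 121, 120, 120, 115, 118, 142, 190, 183, 146, 45, 52, 49, 53, 75, 107, 107, 105, 100, 104, 106, 102, 104, 109, 114, 121, 118, 121]
[108, 107, 105, 108, 109, 109, 107, 110, 107, 102, 59, 68, 64, 67, 72, 89, 100, 129, 122, 114, 111, 99, 112, 128, 146, 163, 160, 135, 109, 97, 85, 117, 170, 178, 188, 124, 80, 54, 54, 44, 42, 66, 109, 105, 105, 103, 103, 108, 103, 102, 101, 99, 61, 30, 29]
```

```bash
python3 - <<'E'
from h import *
from scipy.optimize import least_squares
S=dict(np.load('S.npz'));c=dict(np.load('W.npz'))
p=np.array([.4895,-.2311,.1835]);xt=np.array([-.9774,-.2114,0])
def ax(t): return np.sin(t)*xt+np.array([0,0,np.cos(t)])
def F(x,ws,ww):
    t=x[:3];k=ax(x[3])
    return np.r_[ws*(proj(S,t)-(225.6,151.7)),ws*(proj(S,t+.0605*k)-(222.2,122)),ww*(proj(c,t+.063*k)-(315.7,261.6)),ww*(proj(c,t+.125*k)-(316,288))]
for ws,ww in((1,.3),(1,1)):
    q=least_squares(F,np.r_[p+[.035,.008,-.056],.3],x_scale=[.01,.01,.01,.1],args=(ws,ww))
    t=q.x[:3];print(ws,ww,np.round(t,4),'tip-tcp',np.round(t-p,4),'tilt',round(np.degrees(q.x[3]),1),np.round(q.fun,1))
h=cv2.cvtColor(c['f'],cv2.COLOR_BGR2HSV); m=cv2.inRange(h,(10,120,90),(32,255,255))
_,_,k,ce=cv2.connectedComponentsWithStats(m)
for k,v in zip(k[1:],ce[1:]):
    if k[4]>30 and 240<v[0]<420 and v[1]>120: print(k,v,plane(c,v,.0595))
st()
E
```

```text
1 0.3 [ 0.5291 -0.2228  0.1289] tip-tcp [ 0.0396  0.0083 -0.0546] tilt 19.1 [ 0.5  0.1 -0.4 -0.1 -0.   0.  -0.  -0. ]
1 1 [ 0.5291 -0.2228  0.1289] tip-tcp [ 0.0396  0.0083 -0.0546] tilt 19.1 [ 0.5  0.1 -0.4 -0.1  0.1  0.  -0.1 -0. ]
[286 207  14  14 154] [292.31818182 213.50649351] [ 0.52797973 -0.24924505  0.0595    ]
[271 240  19   9  90] [278.24444444 243.94444444] [ 0.56746673 -0.25785917  0.0595    ]
{'time': 22.8, 'eef_pos': [0.4895, -0.2313, 0.1835], 'tcp_rot': [-0.0, -0.1065, 0.9943, -0.0], 'force': [0.8647, -0.1655, -0.6603], 'finger_gap': 0.1455, 'grasp_force': 58.7961}
```

```bash
python3 -m handwheel '{"offset":[[0,-14,0],[-2,-26,-5],[-5,-27,-15],[-5,-27,-30],[-5,-27,-43],[-5,-27,-52],[-5,-27,-57],[-5,-27,-58],[-5,-27,-58],[-5,-27,-58]],"turn":[0,0,0,0,0,0,0,0,0,0],"hand":[1,1,1,1,1,1,1,1,1,1]}'
cat >> h.py <<'E'
N=np.array([-.334,-.074,.94])
def favg(k=20):
    F=[];P=[]
    for _ in range(k):
        r.get_image('top');s=r.read_state();F.append(s['force']);P.append(s['eef_pos'])
    F=np.array(F);m=F.mean(0);print('F',m.round(2),'sd',F.std(0).round(2),'Fn',round(m@N,2),'TCP',np.mean(P,0).round(4),'t',s['time'])
E
python3 - <<'E'
from h import *
favg(15)
S=cam('scene');c=cam('wrist')
for n,x in(('S',S),('W',c)): np.savez(f'{n}.npz',**x)
p=np.array(r.read_state()['eef_pos']);t=p+[.0396,.0083,-.0546];print('tip',t,proj(S,t),proj(c,t),'round',proj(S,(.528,-.249,.0595)),proj(c,(.528,-.249,.0595)))
f=lambda a,k:cv2.resize(a,None,fx=k,fy=k,interpolation=cv2.INTER_CUBIC)
cv2.imwrite('pics/c7.png',np.hstack([f(S['f'][120:220,170:270],4),f(c['f'][170:270,270:370],4)]))
E
```

```text
time: 24.05
eef_pos: [0.4847, -0.2586, 0.1261]
tcp_rot: [0.0, -0.106, 0.994, -0.0]
force: [-0.5, -0.6, -1.5]
finger_gap: 0.145
grasp_force: 58.8
F [ 0.06  0.14 -0.33] sd [0.43 0.59 0.45] Fn -0.34 TCP [ 0.4845 -0.2585  0.1256] t 24.8
tip [ 0.52400183 -0.2501226   0.07088471] [218.17664873 172.36008745] [315.70624051 248.31592455] round [219.12253259 177.73422225] [315.96868862 246.68002696]
```

View pics/c7.png

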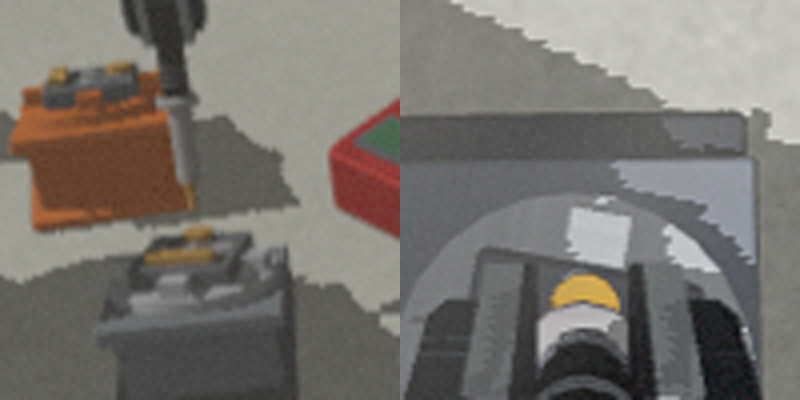

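```bash
python3 -m handwheel '{"offset":[[0.7,0.2,-2],[1.3,0.3,-3.8],[1.9,0.4,-5.5],[2.4,0.5,-6.8],[2.8,0.6,-8],[3.2,0.7,-9],[3.5,0.8,-9.9],[3.8,0.9,-10.7],[4.1,1,-11.5],[4.3,1,-12.2]],"turn":[0,0,0,0,0,0,0,0,0,0],"hand":[1,1,1,1,1,1,1,1,1,1]}'
python3 - <<'E'
from h import *
favg(25)
E
```

```text
time: 26.15
eef_pos: [0.4888, -0.2574, 0.1134]
tcp_rot: [0.0, -0.106, 0.994, -0.0]
force: [-1.2, -0.2, 1.2]
finger_gap: 0.143
grasp_force: 58.8
F [-0.47 -0.1   1.06] sd [0.48 0.54 0.49] Fn 1.16 TCP [ 0.4887 -0.2574  0.1133] t 27.4
```

```bash
python3 -m handwheel '{"offset":[[0.2,0,-0.5],[0.4,0.1,-1],[0.5,0.1,-1.5],[0.7,0.2,-2],[0.9,0.2,-2.5],[1,0.2,-2.8],[1,0.2,-2.8],[1,0.2,-2.8],[1,0.2,-2.8],[1,0.2,-2.8]],"turn":[0,0,0,0,0,0,0,0,0,0],"hand":[1,1,1,1,1,1,1,1,1,1]}'
python3 - <<'E'
from h import *
favg(35)
S=cam('scene');c=cam('wrist')
b=cv2.imread('pics/scene0.png');d=np.abs(S['f'].astype(int)-b).sum(2)
for y in range(136,184,2): print(y,(d[y,208:230]//10).tolist())
g=cv2.cvtColor(c['f'],cv2.COLOR_BGR2GRAY);print(g[235:262,316].tolist(),g[290:306,316].tolist())
E
```

```text
time: 28.65
eef_pos: [0.4897, -0.2572, 0.1105]
tcp_rot: [0.0, -0.106, 0.994, -0.0]
force: [-0.4, -1.3, 1.9]
finger_gap: 0.144
grasp_force: 59.0
F [-0.64 -0.15  1.71] sd [0.5  0.58 0.49] Fn 1.83 TCP [ 0.4897 -0.2572  0.1105] t 30.4
136 [20, 25, 27, 27, 28, 28, 28, 27, 28, 20, 20, 18, 0, 2, 2, 2, 1, 2, 3, 3, 3, 2]
138 [8, 10, 25, 29, 30, 27, 27, 30, 27, 9, 7, 7, 1, 3, 2, 2, 2, 1, 2, 2, 3, 2]
140 [1, 0, 13, 19, 16, 16, 28, 28, 25, 2, 3, 2, 3, 2, 2, 2, 2, 1, 2, 2, 2, 1]
142 [0, 1, 5, 7, 5, 8, 21, 29, 26, 14, 0, 1, 3, 3, 2, 2, 2, 2, 3, 3, 2, 2]
144 [1, 2, 1, 3, 4, 5, 18, 25, 28, 19, 0, 2, 1, 3, 3, 2, 3, 2, 2, 1, 2, 3]
146 [1, 1, 2, 3, 7, 5, 7, 18, 28, 26, 5, 1, 2, 3, 2, 2, 2, 3, 2, 2, 2, 2]
148 [1, 2, 1, 5, 11, 6, 4, 6, 10, 12, 7, 3, 2, 2, 2, 2, 2, 2, 2, 3, 2, 3]
150 [1, 1, 0, 2, 9, 7, 7, 5, 11, 9, 8, 1, 1, 0, 2, 1, 1, 0, 1, 2, 2, 2]
152 [1, 2, 17, 20, 16, 13, 7, 6, 2, 5, 2, 0, 2, 0, 1, 0, 1, 1, 1, 0, 1, 2]
154 [1, 2, 7, 14, 11, 10, 9, 6, 3, 1, 2, 1, 0, 0, 2, 0, 1, 1, 1, 3, 1, 0]
156 [1, 1, 1, 2, 0, 8, 7, 8, 4, 1, 2, 0, 1, 2, 2, 0, 2, 2, 2, 1, 1, 2]
158 [0, 1, 0, 1, 1, 10, 16, 12, 5, 1, 2
[... 396 characters left out ...]
 0, 3]
170 [1, 1, 1, 1, 0, 1, 2, 12, 15, 11, 2, 2, 1, 1, 2, 1, 1, 3, 0, 1, 0, 2]
172 [2, 2, 0, 1, 0, 1, 2, 8, 13, 7, 1, 1, 1, 0, 2, 1, 1, 0, 1, 1, 0, 1]
174 [3, 2, 0, 2, 1, 1, 2, 2, 2, 4, 3, 4, 2, 3, 1, 1, 2, 2, 2, 1, 1, 1]
176 [1, 1, 0, 3, 3, 1, 3, 2, 3, 1, 8, 11, 7, 1, 1, 1, 2, 2, 2, 3, 2, 2]
178 [2, 4, 2, 3, 2, 3, 3, 1, 2, 3, 2, 0, 0, 1, 1, 2, 2, 0, 2, 4, 4, 1]
180 [1, 1, 0, 0, 1, 3, 0, 1, 1, 2, 1, 1, 1, 2, 2, 2, 1, 2, 1, 2, 1, 3]
182 [1, 2, 2, 3, 1, 2, 1, 1, 2, 0, 3, 2, 1, 1, 2, 1, 3, 1, 1, 3, 1, 1]
[192, 180, 92, 90, 107, 132, 168, 170, 170, 171, 96, 149, 177, 176, 178, 185, 193, 75, 75, 83, 60, 42, 36, 42, 42, 41, 41] [36, 35, 35, 36, 26, 26, 32, 29, 38, 36, 20, 41, 127, 122, 122, 119]
```

```bash
python3 - <<'E'
from cell import r
print(r.job_done())
E
```

```text
the job is handed in; nothing more can be done
None
```

I handed the job in with the probe still held on the round terminal. The tester plunger had been pressed to its stop (about 15 N) and released, though I didn't check its spring-back in a picture. I estimate the probe at about 19° against the 20° slope and the tip 4.5–5 mm in. No result came back from the judging.

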